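Lock off the bench shaker and pack its bottle lane

TASK

Make the bench shaker safe and load it: first turn the red isolator handle to off (a quarter turn clockwise seen from above), and only then swing its steel lockout hasp fully out, away from the box, before anything goes into the shaker. Then stand every bottle that is on the bench upright in the shaker's lane, which takes three in a row against the fixed stop, make up any missing bottles with grey filler blocks, and drive the orange wedge down into the last gap, its flat face to the row and its slope against the sloped abutment, until the row is locked tight. Leave the other things on the bench alone.

Things in the scene. Friction and masses are not known exactly. Their poses are not given: they have to be found in the camera images.
- isolator: Isolator box, grey with a yellow top plate, 96 (x) x 120 (y) x 55 mm high, fixed to the bench. Origin: centre of its underside. The handle's axis is vertical, 18 mm to +y of the origin; the hasp is on its -y side. Beyond the bench space to its right a tall centrifuge stands (its front at about x = 0.5 m, for y below -0.14 m); the other equipment along the back begins at about x = 0.6 m.
- handle (a joint): Angle of the red isolator handle about its vertical axis: 0 is on (bar along the isolator's x), it turns clockwise seen from above to 1.571, its stop, which is off (bar along the isolator's y). It stays where it is left (about 0.12 N m of friction).
- handle_grip (a point): On the handle's axis, 20 mm above the box's top. The handle is a bar 64 mm long, 14 mm wide, from 4 to 30 mm above the box's top; the long way of the bar is this point's x axis, which turns with it.
- hasp (a joint): Angle of the lockout hasp about its vertical hinge: 0 is stowed along the box's side (pointing along the isolator's +x), it swings clockwise seen from above to 1.571, its stop, where it is fully out and points along the isolator's -y. It stays where it is left (about 0.05 N m of friction).
- hasp_post (a point): On the hasp's upright red post (12 mm diameter, from 4 to 42 mm above the box's top, 44 mm from the hinge), 8 mm below the post's top. The post moves with the hasp in a level circle about hasp_hinge.
- hasp_hinge (a point): On the hasp's vertical hinge axis, at the same height as hasp_post. The free end of the steel hasp strip (14 mm wide, 4 mm thick, on a level with the box's top) is at +x of this point.
- shaker: Bench shaker, white, 120 (x) x 226 (y) mm, fixed to the bench; on top an aluminium lane along its y axis. Origin: centre of its underside.
- lane_stop (a point): On the lane's floor (50 mm above the bench), mid-width, at the face of the fixed upright stop (50 mm tall) that ends the lane at +y. Axes as the shaker's: the row of three 52 mm places runs from here to -y, so a tight row ends at y = -156 mm. The lane is 58 mm wide inside; its side walls stand 18 mm above the floor. At the other end a blue abutment, 52 mm tall, slopes: its face is at y = -181 mm at the floor and leans away from the row, 1 mm for every 4 mm of height.
- bottle_1: Laboratory bottle, white, red screw cap, 52 mm diameter, 106 mm tall (cylindrical body from 0 to 66 mm, shoulder to 88 mm, cap 31 mm diameter above that), about 0.12 kg. Origin: centre of its underside, z up. It may be absent (None from the start).
- bottle_2: Laboratory bottle, white, blue screw cap, 52 mm diameter, 106 mm tall (cylindrical body from 0 to 66 mm, shoulder to 88 mm, cap 31 mm diameter above that), about 0.12 kg. Origin: centre of its underside, z up. It may be absent (None from the start).
- bottle_3: Laboratory bottle, white, red screw cap, 52 mm diameter, 106 mm tall (cylindrical body from 0 to 66 mm, shoulder to 88 mm, cap 31 mm diameter above that), about 0.12 kg. Origin: centre of its underside, z up. It may be absent (None from the start).
- filler_1: Filler block, grey plastic on a dark steel foot (24 mm high, so it is bottom-heavy), 52 x 52 mm, 80 mm tall, about 0.15 kg; takes the place of one bottle. Origin: centre of its underside, z up.
- filler_2: Filler block, grey plastic on a dark steel foot (24 mm high, so it is bottom-heavy), 52 x 52 mm, 80 mm tall, about 0.15 kg; takes the place of one bottle. Origin: centre of its underside, z up.
- wedge: Orange wedge, about 0.12 kg, standing thin end down, 50 mm wide (x), 86 mm tall. Origin: middle of its 50 x 30 mm underside. Its +y face is upright; its -y face slopes 1 in 4, from y = -15 mm at the foot to -29 mm at 55 mm height; above is a grip head, 50 (x) x 26 mm, centred at y = -2 mm. Driven home against a tight row it jams by friction, 8 to 22 mm above the lane floor.
- timer: Bench timer, white, 59 x 68 x 24 mm. A bystander: leave it alone. Origin: centre of its underside.
- marker_red: Marker pen, black and red, 128 mm long, 12 mm thick, lying. A bystander: leave it alone. Origin: centre of its underside.
- usb_stick: Blue USB stick, 17 x 54 x 8 mm, lying. A bystander: leave it alone. Origin: centre of its underside.
- tape_yellow: Roll of yellow tape, 60 mm across, 16 mm high, lying flat. A bystander: leave it alone. Origin: centre of its underside.
There are look-alikes about, which are no part of the job. Leave any purple look-alike of the bottle_1 alone.

How it is judged:
On the way, in this order (a step that is already met when the one before it is completed fails the run):
1. the isolator handle is turned to off while the hasp is still stowed (value of joint handle above 1.42 rad and value of joint hasp below 0.5 rad), for 0.2 s.
2. the lockout hasp is swung fully out, the handle still off (value of joint handle above 1.42 rad and value of joint hasp above 1.3 rad), for 0.2 s.
3. every bottle stands upright in the lane (all of step 2 and x of bottle_1 in the frame of lane_stop between -0.008 and 0.008 m and y of bottle_1 in the frame of lane_stop between -0.14 and -0.02 m and z of bottle_1 in the frame of lane_stop between -0.005 and 0.008 m and angle between each of bottle_1, bottle_2, bottle_3's own z axis and vertical below 0.1 rad and x of bottle_2 in the frame of lane_stop between -0.008 and 0.008 m and y of bottle_2 in the frame of lane_stop between -0.14 and -0.02 m and z of bottle_2 in the frame of lane_stop between -0.005 and 0.008 m and x of bottle_3 in the frame of lane_stop between -0.008 and 0.008 m and y of bottle_3 in the frame of lane_stop between -0.14 and -0.02 m and z of bottle_3 in the frame of lane_stop between -0.005 and 0.008 m), for 0.2 s.
At the end, for the whole second after the job is handed in: Handle off (over 1.42 rad), hasp out (over 1.3 rad). Each bottle present upright (0.1 rad) on the lane floor, within 8 mm of mid-lane, 20 to 140 mm from the stop. Wedge upright (0.12 rad), at rest, jammed: foot 2 to 28 mm above the floor, pressing on the shaker with over 2 N (all of step 3 and x of wedge in the frame of lane_stop between -0.008 and 0.008 m and y of wedge in the frame of lane_stop between -0.185 and -0.162 m and z of wedge in the frame of lane_stop between 0.002 and 0.028 m and angle between wedge's own z axis and vertical below 0.12 rad and contact force between wedge and shaker above 2 N and linear speed of wedge below 0.02 m/s); the robot touches nothing.
It fails at once if the hasp is swung while the handle is not off (value of joint hasp above 0.6 rad and value of joint handle below 1.3 rad).
It fails at once if a bottle, filler block or the wedge is put into the lane before the hasp is out (value of joint hasp below 1.2 rad and ((horizontal distance between bottle_1 and shaker below 0.12 m and height (world z) of bottle_1 between 0.04 and 0.07 m) or (horizontal distance between bottle_2 and shaker below 0.12 m and height (world z) of bottle_2 between 0.04 and 0.07 m) or (horizontal distance between bottle_3 and shaker below 0.12 m and height (world z) of bottle_3 between 0.04 and 0.07 m) or (horizontal distance between filler_1 and shaker below 0.12 m and height (world z) of filler_1 between 0.04 and 0.07 m) or (horizontal distance between filler_2 and shaker below 0.12 m and height (world z) of filler_2 between 0.04 and 0.07 m) or (horizontal distance between wedge and shaker below 0.12 m and height (world z) of wedge between 0.04 and 0.07 m))).
It fails at once if a bystander is pushed about (more than 30 mm) (distance of any of timer, marker_red, usb_stick, tape_yellow from where it was at the start of the episode above 0.03 m).
Of bottle_1, bottle_2, bottle_3 only 1 to 3 are there at a start; the rules pass over those that are not, and their reading is None.
At some moment in a run one of filler_1, filler_2 may be knocked a few centimetres aside while the robot is not near it.
It also fails if it takes over 176 s, if anything falls off the work surface, if the arm or the gripper's body presses on something with over 40 N, if the wrist force passes 120 N, or if a joint passes its speed limit or range.

ROBOT

A 6-joint arm with a two-finger parallel gripper is mounted at the origin on a cart in front of the work surface, level with it; the furniture and walls round the work are solid. World frame = base frame: x ahead of the robot, y to its left, z up, the work surface at z = 0. Lengths are in m, angles in rad, forces in N, time in s.
With the tool pointing down it reaches from about 0.3 to 1 m from the base axis. Payload 5.1 kg.
Tool frame: the origin (TCP) lies between the finger pads; the fingertips stand 14 mm ahead of it and the grasp point (between the pads) lies 5 mm behind it; z points along the fingers, y is the line along which they close (so a half turn about z gives the same grasp; the last joint's range is limited). The gripper opens to 95 mm and grips with 3 to 60 N. Pads are 20 mm wide; open, the fingers measure 119 mm over their backs; the gripper's body (75 mm by 180 mm) begins 59 mm behind the grasp point.
Start: joints at [1.197, 0.124, 1.65, -0, 1.367, -0.083], TCP at [0.186, 0.623, 0.229] pointing down, gripper open.
Joint ranges: [-2.61, 2.61], [-1.02, 2.33], [0.03, 2.71], [-1.35, 4.49], [0.32, 2.68], [-2.91, 2.91]. Speed limits (rad/s): [2.57, 2.57, 3.14, 3.14, 3.14, 3.14].

INTERFACE

Orientations are given as a unit quaternion [w, x, y, z].
In Python, from plant import arm, snapshot, recognise gives the robot as it stands.
- The arm moves only by the shell command python3 -m handwheel 'ROWS' [FORCE]. ROWS is JSON, a list of rows, each a list of 7 numbers: the shift along the world's x, y, z in cm, then the turn, a rotation vector about the world's x, y, z in degrees, then the closure in counts, from 0 (fully open) to 255 (shut). A call has 1 to 10 rows; each row shifts and turns the commanded pose from where the row before left it; what a row does not reach is not made up. A row lasts 1/8 s, in which the tool goes at most 62.5 mm and 10.7 degrees, less where a joint would pass 70% of its speed; a pose out of reach is approached as far as the arm can. A call with a gripper value outside its range is refused whole. The fingers move at their own pace and stop on an object; FORCE is the grip in N (left out, the last holds). Time passes only in rows, so rows that do not move let the fingers close. It gives the time, the measured TCP pose, the force, the opening and the grip force at its end, in the units of the state.
- arm.get_state(): the state, without advancing time (a new reading comes with each control period).
- snapshot(name): name is "scene" or "top"; returns a dict with "image" (420x560x3 uint8, red, green, blue), "camera_matrix" (3x3 intrinsics, pixels), "xyz" and "attitude" of the camera in the world. Camera axes: x right, y up, looking along -z (the intrinsics and any distortion apply to the point x, -y, -z); pixel columns grow to the right and rows downward; lengths in m; the calibration is good to about 2 mm. A picture is of the moment at which its call begins. There is no depth.
- arm.finish_job(): hands the job in; it is judged then, once.
Trained networks look in a picture, given as the dict that the camera call returned (one of the last four; its "shot" number tells which), for a name from the list of things; names that differ only in an ending like _2 or _b are one class to them, and where a whole thing is asked for, a point or a joint stands for the part that bears it (a point fixed in the world has none). Each returns a list of dicts, best first, with "conf" (0 to 1); they miss things now and then, are a little off and sometimes report something else, mostly with a low value. They report only what shows in the picture. A call takes as long as a camera call. They do not tell look-alikes from the thing itself.
- recognise(picture, thing): "rect" ([centre column, centre row, width, height] in pixels, round what is visible of it).
The state is a dict: "t": time; "joints": joint angles; "joint_velocities": joint speeds; "joint_efforts": joint torques, N m; "position": TCP position; "eef_rot": TCP orientation; "ft_force": force on the tool from outside, world axes, zero at the start; "torque": the same for the moment, N m; "width": finger opening in m; "grip_force": force on a finger pad.
Only numpy, scipy, OpenCV 4.12 (cv2) and the standard library are available. Lean on these libraries where they do the work, as an engineer would, in place of code of your own. Each camera call takes 0.05 s, during which the arm holds its last target. There are 200 camera calls.

## Working session

There is one attempt and no reset: what is moved stays moved. The work goes in short steps, Python scripts to look and compute and a shell command to move; the robot and the scene stay as the last step left them, time stands still between calls to the robot, and variables do not carry over. Pictures are saved under pics/ and viewed, at most 14 in all, crops included, and the job is handed in when it is done.

```bash
ls; mkdir -p pics; python3 - <<'E'
from plant import arm, snapshot, recognise
import cv2
for n in("scene","top"):
    s=snapshot(n); cv2.imwrite(f"pics/{n}0.png",s["image"][:,:,::-1])
    print(n,s["camera_matrix"],s["xyz"],s["attitude"],[k for k in s])
    for t in ["isolator","handle","hasp","shaker","bottle_1","filler_1","wedge","timer","marker_red","usb_stick","tape_yellow"]:
        print(t,[( [round(v) for v in r["rect"]],round(r["conf"],2)) for r in recognise(s,t)])
print(arm.get_state())
E
```

```text
pics
scene [[456.55260332   0.         283.28463816]
 [  0.         456.55260332 211.87521311]
 [  0.           0.           1.        ]] [-0.53122981 -0.76739481  1.13085552] [ 0.80646258  0.3858086  -0.18487934 -0.40815372] ['image', 'camera_matrix', 'xyz', 'attitude', 'shot']
isolator [([307, 244, 42, 40], 0.91)]
handle [([264, 211, 66, 48], 0.7)]
hasp [([322, 243, 9, 9], 0.41)]
shaker [([265, 208, 68, 47], 0.88)]
bottle_1 [([214, 197, 15, 31], 0.84), ([182, 184, 14, 22], 0.63), ([203, 171, 13, 22], 0.48), ([214, 178, 15, 24], 0.45)]
filler_1 [([230, 187, 19, 25], 0.76), ([197, 189, 19, 26], 0.72)]
wedge [([354, 275, 16, 32], 0.76), ([303, 232, 13, 13], 0.7), ([196, 189, 16, 26], 0.65)]
timer [([386, 292, 27, 22], 0.56)]
marker_red [([267, 210, 60, 49], 0.72)]
usb_stick [([226, 220, 12, 0], 0.44)]
tape_yellow [([214, 164, 13, 9], 0.46)]
top [[540.20173025   0.         280.45861155]
 [  0.         540.20173025 202.07259493]
 [  0.           0.           1.        ]] [0.35696497 0.03848572 1.69719121] [-0.70123999 -0.03052788  0.03177608  0.71156223] ['image', 'camera_matrix', 'xyz'
[... 543 characters left out ...]
ray([ 1.19742237e+00,  1.23815955e-01,  1.65030385e+00, -1.36799727e-05,
        1.36748414e+00, -8.26162476e-02]), 'joint_velocities': array([ 8.17486171e-05, -1.10417793e-03, -8.26811119e-04,  1.67408130e-03,
       -2.71317679e-04, -6.99583898e-04]), 'joint_efforts': array([-1.84972385e-03, -4.17575026e+01, -3.60228860e+01,  7.74078397e-02,
        4.26715880e-02, -1.01550256e-06]), 'position': array([0.18637898, 0.62269638, 0.2286436 ]), 'eef_rot': array([ 5.24893526e-06,  1.44865933e-01,  9.89451293e-01, -7.01690538e-06]), 'ft_force': array([-0.27144283,  0.57833655,  0.02406809]), 'torque': array([ 0.02993843, -0.03127421, -0.02100404]), 'grip_force': 0.0, 'width': 0.09538710435038832}
```

```bash
python3 - <<'E'
import cv2
a=cv2.imread("pics/top0.png"); cv2.imwrite("pics/top_c.png",cv2.resize(a[130:290,80:480],None,fx=2,fy=2,interpolation=cv2.INTER_CUBIC))
a=cv2.imread("pics/scene0.png"); cv2.imwrite("pics/scene_c.png",cv2.resize(a[140:320,160:420],None,fx=3,fy=3,interpolation=cv2.INTER_CUBIC))
E
```

```text
(no output)
```

View pics/top_c.png

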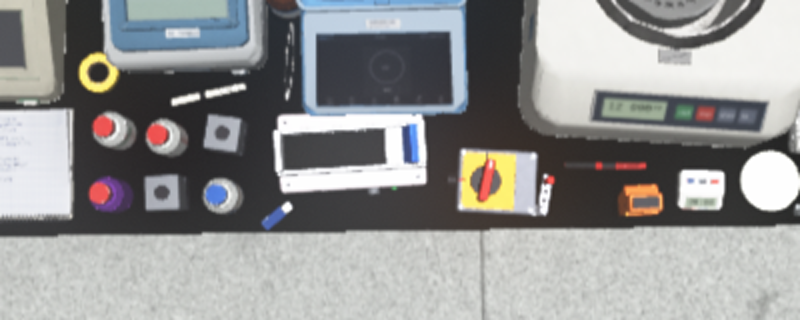

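View pics/scene_c.png

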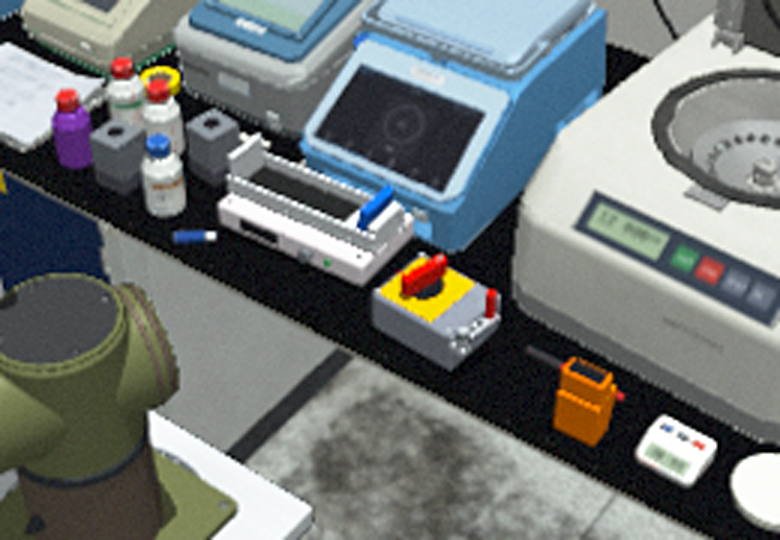

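```bash
cat > h.py <<'E'
import numpy as np, cv2
from scipy.spatial.transform import Rotation as R
from plant import arm, snapshot, recognise
def ray(s,u,v):
    K=s["camera_matrix"]; w,x,y,z=s["attitude"]
    d=np.array([(u-K[0,2])/K[0,0],-(v-K[1,2])/K[1,1],-1.])
    return np.array(s["xyz"]),R.from_quat([x,y,z,w]).apply(d)
def onz(s,u,v,z):
    o,d=ray(s,u,v); return (o+d*(z-o[2])/d[2])[:2]
def proj(s,p):
    K=s["camera_matrix"]; w,x,y,z=s["attitude"]
    c=R.from_quat([x,y,z,w]).inv().apply(np.asarray(p,float)-s["xyz"])
    return np.array([K[0,0]*c[0]/-c[2]+K[0,2],-K[1,1]*c[1]/-c[2]+K[1,2]])
def tri(s1,p1,s2,p2):
    A=[];b=[]
    for s,p in((s1,p1),(s2,p2)):
        o,d=ray(s,*p); d=d/np.linalg.norm(d); M=np.eye(3)-np.outer(d,d); A.append(M); b.append(M@o)
    A=np.vstack(A);b=np.hstack(b); x=np.linalg.lstsq(A,b,rcond=None)[0]; return x,np.linalg.norm(A@x-b)
def mask(s,h,smin=110,vmin=60,hw=10):
    q=cv2.cvtColor(s["image"],cv2.COLOR_RGB2HSV).astype(int)
    return ((abs((q[...,0]-h+90)%180-90)<=hw)&(q[...,1]>smin)&(q[...,2]>vmin)).astype(np.uint8)
def blobs(m,box=None,amin=8):
    if box: k=np.zeros_like(m); k[box[1]:box[3],box[0]:box[2]]=1; m=m*k
    n,l,st,c=cv2.connectedComponentsWithStats(m)
    o=[]
    for i in range(1,n):
        if st[i,4]>=amin:
            r=cv2.minAreaRect(np.argwhere(l==i)[:,::-1].astype(np.float32))
            o.append((c[i].round(1),int(st[i,4]),np.round(r[0],1),np.round(np.add(r[1],1),1),round(r[2],1)))
    return sorted(o,key=lambda t:-t[1])
E
python3 - <<'E'
from h import *
T=snapshot("top");S=snapshot("scene")
import pickle; pickle.dump((T,S),open("p0.pkl","wb"))
for nm,s,box in(("top",T,(110,150,480,260)),("scene",S,(160,150,420,320))):
    for c,h,sm in(("red",0,130),("orange",13,130),("yellow",27,130),("blue",110,130),("purple",140,100)):
        print(nm,c)
        for b in blobs(mask(s,h,sm,hw=6 if c in("orange","yellow","red") else 10),box)[:9]: print("  ",*b)
E
```

```text
top red
   [322.6 220.8] 82 [322.9 219.7] [ 5.9 20.4] 13.0
   [158.3 196.9] 75 [158.5 197. ] [ 9. 10.] 90.0
   [128.9 226.1] 75 [129.  226.5] [10.  9.] 90.0
   [130.7 192.8] 73 [130.5 193. ] [ 9. 10.] 90.0
   [395.  212.5] 60 [395.  212.5] [ 4. 15.] 90.0
   [432.7 184.7] 15 [432.6 184.6] [8.1 2.8] 8.1
   [355.1 219.5] 15 [355.  219.5] [4. 5.] 90.0
   [379.  212.5] 12 [379.  212.5] [4. 3.] 90.0
top orange
   [399.4 229.3] 239 [400.  229.5] [16. 23.] 90.0
   [321.5 229.1] 8 [321.7 229. ] [3.  6.8] 68.2
top yellow
   [324.7 220. ] 396 [323.5 220. ] [27. 26.] 90.0
   [127.6 167. ] 75 [128.  166.5] [20.1 18.7] 45.0
top blue
   [286.  201.2] 69 [285.9 201.5] [18.2  4.8] 84.3
   [187.6 227.1] 66 [187.5 227. ] [9.9 8.6] 26.6
   [216.5 238.9] 42 [216.5 239. ] [ 4.5 11.6] 45.0
top purple
   [135.9 227. ] 139 [134.9 226.9] [15.  18.3] 9.5
scene red
   [301.  231.5] 108 [301.3 231.4] [ 8.4 19.4] 55.0
   [212.1 169.6] 47 [212.  169.5] [8. 7.] 90.0
   [396.2 229.7] 44 [396.1 229.8] [8.2 7.7] 26.6
   [200.1 162.2] 42 [200.5 162. ] [8. 7.] 0.0
   [181.8 173. ] 42 [182. 173.] [7. 7.] 90.0
   [323.1 240.4] 29 [323.5 240.5] [ 4. 10.] 0.0
   [366.  271.8] 10 [366.  271.5] [4. 3.] 90.0
scene orange
   [354.2 274.1] 435 [354.3 273.4] [20.6 28.4] 14.0
   [298.4 229. ] 10 [298.3 229. ] [ 2.2 10.4] 58.0
scene yellow
   [302.8 238. ] 224 [302.  235.5] [21.5 24.3] 45.0
   [214.1 165.3] 60 [213.2 165.4] [14.9  9.2] 18.4
   [297.9 227.7] 14 [297.8 227.8] [2.7 8.2] 56.3
   [160.3 200.6] 10 [160.5 200. ] [7. 2.] 90.0
scene blue
   [324.7 186.9] 1876 [319.1 186.1] [ 58.4 107.7] 60.6
   [290.2 154.6] 64 [291.2 154.9] [28.1  6.3] 11.3
   [212.2 188.1] 44 [212. 188.] [7. 7.] 90.0
   [223.2 218.3] 39 [223. 218.] [5. 9.] 90.0
scene purple
   [184.1 185.6] 222 [184. 185.] [21. 13.] 90.0
```

```bash
python3 - <<'E'
from h import *
import pickle; T,S=pickle.load(open("p0.pkl","rb"))
P={"red A":((130.7,192.8),(200.1,162.2)),"red B":((158.3,196.9),(212.1,169.6)),"blue":((187.6,227.1),(212.2,188.1)),"purple":((128.9,226.1),(181.8,173)),"handle":((322.6,220.8),(301,231.5)),"post":((355.1,219.5),(323.1,240.4))}
for k,(a,b) in P.items():
    x,r=tri(T,a,S,b); print(k,x.round(4),round(r,4))
print("caps top z.1",[onz(T,*P[k][0],.1).round(4) for k in("red A","red B","blue")])
print("abut top",onz(T,286,201.5,.102),"handle z.08",onz(T,322.9,219.7,.083).round(4),"yellow",onz(T,323.5,220,.056).round(4),"yellowS",onz(S,302,235.5,.056).round(4), "usb",onz(T,216.5,238.9,.008).round(3),"marker",onz(T,382,212.5,.01),onz(T,403,212.5,.01))
print("wedge",onz(T,400,229.5,.08).round(4))
# subpixel views: shaker and isolator crops
for n,(x0,y0,x1,y1),f in(("shk",(210,182,300,232),8),("iso",(300,195,420,245),6)):
    cv2.imwrite(f"pics/{n}.png",cv2.resize(T["image"][y0:y1,x0:x1,::-1],None,fx=f,fy=f,interpolation=cv2.INTER_CUBIC))
E
```

```text
red A [0.533  0.4814 0.0922] 0.0002
red B [0.519  0.3985 0.0954] 0.0006
blue [0.4279 0.3113 0.0944] 0.0005
purple [0.4336 0.486  0.0918] 0.0002
handle [ 0.443  -0.0926  0.0705] 0.0018
post [ 0.4431 -0.187   0.0801] 0.0024
caps top z.1 [array([0.5322, 0.4792]), array([0.5188, 0.3972]), array([0.4278, 0.3101])]
abut top [0.49937036 0.01817956] handle z.08 [ 0.4448 -0.0916] yellow [ 0.4453 -0.0956] yellowS [ 0.4422 -0.0992] usb [0.394 0.236] marker [ 0.46863535 -0.28297801] [ 0.46767628 -0.34873373]
wedge [ 0.4122 -0.3219]
```

View pics/shk.png

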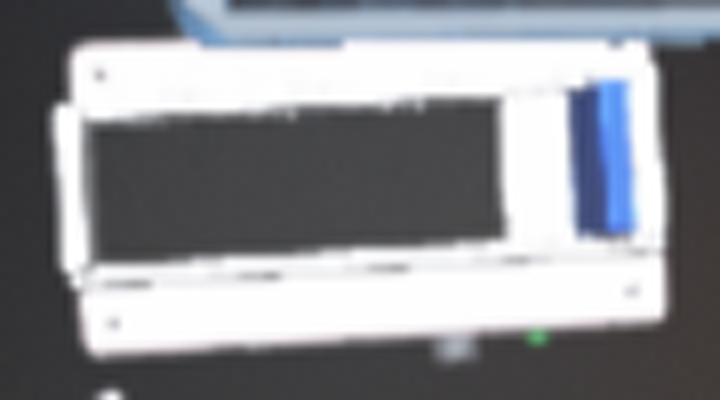

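View pics/iso.png

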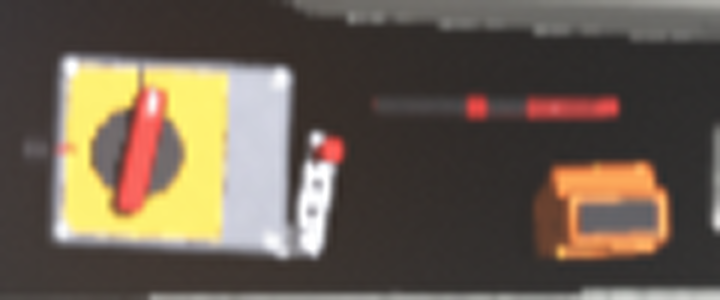

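```bash
python3 - <<'E'
from h import *
import pickle; T,S=pickle.load(open("p0.pkl","rb"))
f=lambda o,k,p,z:onz(T,o[0]+(p[0]+.5)/k-.5,o[1]+(p[1]+.5)/k-.5,z)
ang=lambda a,b:np.degrees(np.arctan2(*(b-a)[::-1])).round(1)
s=lambda p,z:f((210,182),8,p,z)
fl,fr=s((90,122),.05),s((500,98),.05); nl,nr=s((92,264),.068),s((505,240),.068)
print("far floor edge",fl,fr,ang(fr,fl)-90,"near wall top",nl,nr,ang(nr,nl)-90,"width",np.linalg.norm(fl-nl),np.linalg.norm(fr-nr),"len",np.linalg.norm(fl-fr))
st=s((92,190),.05); en=s((503,168),.05); print("stop mid",st,"pad end",en,np.linalg.norm(st-en))
a,b=s((72,45),.05),s((655,42),.05);c,d=s((92,355),.05),s((668,322),.05)
print("outline z.05",a,b,c,d,"mid",(a+b+c+d)/4,ang(d,c)-90,ang(c,a))
bl=[s(p,.102) for p in((598,82),(630,80),(607,236),(634,234))]; print("abut top",np.round(bl,4))
i=lambda p,z:f((300,195),6,p,z)
c=[i(p,.055) for p in((62,58),(294,68),(288,256),(52,242))]; print("iso corners",np.round(c,4),"mid",np.mean(c,0),"sizes",[np.linalg.norm(c[j]-c[j-1]).round(4) for j in range(4)],"yaw",ang(c[3],c[0]),ang(c[2],c[1]),ang(c[1],c[0])-90,ang(c[2],c[3])-90)
h0,h1=i((125,212),.085),i((153,90),.085); print("handle",h0,h1,(h0+h1)/2,np.linalg.norm(h1-h0),ang(h0,h1))
print("disc",i((137,151),.057),"post",i((332,150),.095),"strip ends",i((320,135),.055),i((311,250),.055))
w=[i(p,.086) for p in((572,198),(664,196),(664,235),(577,236))];print("wedge head",np.round(w,4),np.mean(w,0),ang(w[1],w[0])-90)
E
```

```text
far floor edge [0.52133529 0.21696716] [0.52828941 0.0598665 ] 2.5 near wall top [0.46564629 0.21452798] [0.4724558  0.05846078] 2.5 width 0.05574239319484754 0.055851306729166925 len 0.1572544915686045
stop mid [0.49519707 0.21633169] pad end [0.50135225 0.05907672] 0.15737538407294105
outline z.05 [0.5511086  0.22372231] [5.49017479e-01 1.28076901e-04] [0.43210135 0.21664612] [ 0.44147868 -0.00306185] mid [0.49342653 0.10935867] 2.4000000000000057 3.4
abut top [[0.5283 0.0227]
 [0.5289 0.0109]
 [0.471  0.0203]
 [0.4716 0.0103]]
iso corners [[ 0.4941 -0.0552]
 [ 0.4873 -0.1731]
 [ 0.3919 -0.1676]
 [ 0.4007 -0.0484]] mid [ 0.44350572 -0.11107655] sizes [np.float64(0.0936), np.float64(0.118), np.float64(0.0955), np.float64(0.1196)] yaw -4.2 -3.3 -3.299999999999997 -4.200000000000003
handle [ 0.41430617 -0.08335802] [ 0.47490057 -0.09861098] [ 0.44460337 -0.0909845 ] 0.06248466666133938 -14.1
disc [ 0.44608896 -0.09220702] post [ 0.44311042 -0.18569439] strip ends [ 0.45296768 -0.18540553] [ 0.39479042 -0.17931025]
wedge head [[ 0.418  -0.3056]
 [ 0.4183 -0.3514]
 [ 0.3989 -0.3507]
 [ 0.3991 -0.3075]] [ 0.40857542 -0.32879539] 0.4000000000000057
```

```bash
python3 -m handwheel '[[2,-5.5,0,0,0,1,130],[2,-5.5,0,0,0,1,130],[2,-5.5,0,0,0,0.6,130],[2,-5.5,0,0,0,0,130],[2,-5.5,0,0,0,0,130],[2,-5.5,0,0,0,0,130],[2,-5.5,0,0,0,0,130],[2,-5.5,0,0,0,0,130],[2,-5.5,0,0,0,0,130],[2,-5.5,0,0,0,0,130]]' 20
python3 -m handwheel '[[2,-5.5,0,0,0,0,130],[2,-5.5,0,0,0,0,130],[1.8,-5.5,0,0,0,0,130],[0,0,-5,0,0,0,130],[0,0,-5,0,0,0,130],[0,0,0,0,0,0,130],[0,0,0,0,0,0,130]]'
python3 - <<'E'
from h import *
for n,b in(("scene",(260,200,360,275)),("top",(280,190,380,265))):
    s=snapshot(n); cv2.imwrite(f"pics/{n}1.png",cv2.resize(s["image"][b[1]:b[3],b[0]:b[2],::-1],None,fx=6,fy=6,interpolation=cv2.INTER_CUBIC))
E
```

```text
t: 2.55
position: [0.3867, 0.0709, 0.2291]
eef_rot: [0.001, 0.122, 0.992, 0.0]
ft_force: [1.3, 0.2, 0.0]
width: 0.0467
grip_force: 0.0
t: 3.42
position: [0.4455, -0.0925, 0.1306]
eef_rot: [0.001, 0.122, 0.992, -0.0]
ft_force: [0.7, -0.6, -0.1]
width: 0.0467
grip_force: 0.0
```

View pics/scene1.png

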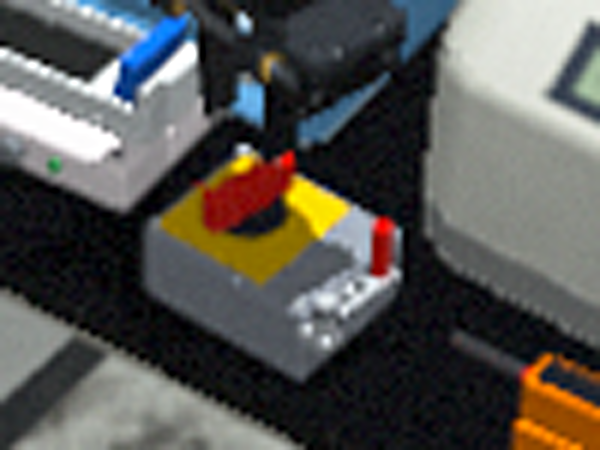

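The view shows the gripper above the red handle (crop 245,195), box and hasp clear. Descend and grip.

```bash
python3 -m handwheel '[[0,0,-3,0,0,0,130],[0,0,-2.6,0,0,0,130],[0,0,0,0,0,0,130],[0,0,0,0,0,0,255],[0,0,0,0,0,0,255],[0,0,0,0,0,0,255],[0,0,0,0,0,0,255]]' 20; python3 -c "
from plant import arm; s=arm.get_state(); print(s['joints'].round(3),s['torque'].round(2))"
```

```text
t: 4.4
position: [0.4448, -0.0927, 0.0728]
eef_rot: [0.001, 0.122, 0.992, -0.0]
ft_force: [4.6, -3.7, -12.9]
width: 0.0462
grip_force: 20.0
[-3.230e-01 -1.670e-01  2.213e+00 -1.000e-03  1.093e+00 -1.648e+00] [-0.54 -0.86 -0.15]
```

```bash
python3 -m handwheel '[[0,0,0,0,0,0,110],[0,0,0,0,0,0,110],[0,0,0.6,0,0,0,110],[0,0,0,0,0,0,255],[0,0,0,0,0,0,255],[0,0,0,0,0,0,255],[0,0,0,0,0,0,255],[0,0,0,0,0,0,255]]' 20; python3 -c "
from plant import arm; s=arm.get_state(); print(s['joints'].round(3),s['torque'].round(2))"
```

```text
t: 5.4
position: [0.4442, -0.0925, 0.0785]
eef_rot: [-0.0, 0.122, 0.993, -0.0]
ft_force: [-0.7, -1.7, -0.0]
width: 0.0139
grip_force: 19.9
[-3.230e-01 -1.750e-01  2.209e+00 -1.000e-03  1.108e+00 -1.649e+00] [-0.24  0.09  0.1 ]
```

```bash
python3 -m handwheel '[[0,0,0,0,0,-9,255],[0,0,0,0,0,-9,255],[0,0,0,0,0,-9,255],[0,0,0,0,0,-9,255],[0,0,0,0,0,-9,255],[0,0,0,0,0,-9,255],[0,0,0,0,0,-9,255],[0,0,0,0,0,-9,255],[0,0,0,0,0,-7,255],[0,0,0,0,0,0,255]]' 25; python3 -c "
from plant import arm; s=arm.get_state(); print(s['joints'].round(3),s['torque'].round(2))"
```

```text
t: 6.65
position: [0.4442, -0.0925, 0.0785]
eef_rot: [-0.0, 0.725, 0.688, -0.0]
ft_force: [-0.2, -0.4, 0.4]
width: 0.0139
grip_force: 25.0
[-3.230e-01 -1.750e-01  2.209e+00 -1.000e-03  1.108e+00 -2.710e-01] [-0.42  0.03 -0.12]
```

Turned 79°; torque so far only friction. Turn further until the stop pushes back.

```bash
python3 -m handwheel '[[0,0,0,0,0,-2,255],[0,0,0,0,0,0,255]]'; python3 -c "
from plant import arm; s=arm.get_state(); print(s['joints'].round(3),s['torque'].round(2))";  python3 -m handwheel '[[0,0,0,0,0,-2,255],[0,0,0,0,0,0,255]]'; python3 -c "
from plant import arm; s=arm.get_state(); print(s['joints'].round(3),s['torque'].round(2))"
```

```text
t: 6.9
position: [0.4443, -0.0925, 0.0785]
eef_rot: [0.0, 0.737, 0.676, -0.0]
ft_force: [0.2, -2.2, -1.2]
width: 0.0139
grip_force: 25.0
[-3.230e-01 -1.750e-01  2.209e+00 -1.000e-03  1.107e+00 -2.360e-01] [-0.55  0.06  0.38]
t: 7.15
position: [0.4442, -0.0925, 0.0785]
eef_rot: [0.0, 0.749, 0.663, -0.0]
ft_force: [-0.1, -2.6, -1.8]
width: 0.0145
grip_force: 25.8
[-3.230e-01 -1.750e-01  2.209e+00 -1.000e-03  1.108e+00 -2.000e-01] [-0.65  0.09  0.64]
```

```bash
python3 -m handwheel '[[0,0,0,0,0,0,130],[0,0,0,0,0,0,130],[0,0,4,0,0,0,130],[0,0,3.5,0,0,10,130],[0,0,0,0,0,10,130],[0,-1.5,0,0,0,10,130],[0,-1.5,0,0,0,10,130],[0,-1.5,0,0,0,10,130],[0,-1.5,0,0,0,10,130],[0,-1.5,0,0,0,10,130]]'
python3 -m handwheel '[[0,-1,0,0,0,10,130],[-0.2,-0.9,0,0,0,10,130],[0,0,-3.5,0,0,0,130],[0,0,-3.4,0,0,0,130],[0,0,0,0,0,0,130]]'
python3 - <<'E'
from h import *
s=snapshot("scene"); b=(260,200,360,275); cv2.imwrite("pics/s2.png",cv2.resize(s["image"][b[1]:b[3],b[0]:b[2],::-1],None,fx=6,fy=6,interpolation=cv2.INTER_CUBIC))
E
```

```text
t: 8.4
position: [0.4445, -0.1676, 0.1538]
eef_rot: [0.0, 0.231, 0.973, 0.0]
ft_force: [-0.7, -0.6, 0.4]
width: 0.0465
grip_force: 0.0
t: 9.02
position: [0.4403, -0.185, 0.0819]
eef_rot: [-0.003, 0.062, 0.998, 0.002]
ft_force: [-0.8, -0.5, -0.4]
width: 0.0466
grip_force: 0.0
```

View pics/s2.png

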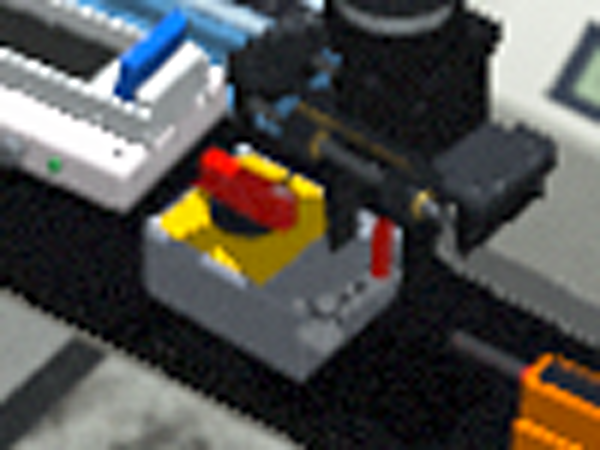

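The handle bar now lies across (crop 250,190), off, and the red post (382,245) stands between the open fingers. Close on it and swing along the arc.

```bash
python3 -m handwheel '[[0,0,0,0,0,0,255],[0,0,0,0,0,0,255],[0,0,0,0,0,0,255],[0,0,0,0,0,0,255]]' 10
python3 -m handwheel '[[-0.12,-0.75,0,0,0,0,255],[-0.25,-0.73,0,0,0,0,255],[-0.37,-0.67,0,0,0,0,255],[-0.48,-0.6,0,0,0,0,255],[0,0,0,0,0,0,255]]'
```

```text
t: 9.57
position: [0.4427, -0.1864, 0.0851]
eef_rot: [0.0, 0.062, 0.998, -0.0]
ft_force: [0.7, 1.8, 0.9]
width: 0.012
grip_force: 0.8
t: 10.2
position: [0.4293, -0.2145, 0.0849]
eef_rot: [-0.001, 0.062, 0.998, -0.0]
ft_force: [-1.6, 3.2, 6.2]
width: 0.0118
grip_force: 10.0
```

```bash
python3 -m handwheel '[[-0.58,-0.5,0,0,0,0,255],[-0.66,-0.39,0,0,0,0,255],[-0.72,-0.28,0,0,0,0,255],[-0.75,-0.15,0,0,0,0,255],[-0.77,0,0,0,0,0,255],[0,0,0,0,0,0,255]]'
python3 -m handwheel '[[-0.4,0.05,0,0,0,0,255],[0,0,0,0,0,0,255]]'
python3 - <<'E'
from h import *
s=snapshot("scene"); b=(260,200,360,275); cv2.imwrite("pics/s3.png",cv2.resize(s["image"][b[1]:b[3],b[0]:b[2],::-1],None,fx=6,fy=6,interpolation=cv2.INTER_CUBIC))
E
```

```text
t: 10.95
position: [0.398, -0.2237, 0.0851]
eef_rot: [0.004, 0.063, 0.998, 0.004]
ft_force: [13.5, 18.3, 3.9]
width: 0.0143
grip_force: 10.0
t: 11.2
position: [0.3945, -0.2232, 0.0849]
eef_rot: [0.004, 0.063, 0.998, 0.004]
ft_force: [15.0, 18.5, 1.3]
width: 0.0138
grip_force: 10.0
```

View pics/s3.png

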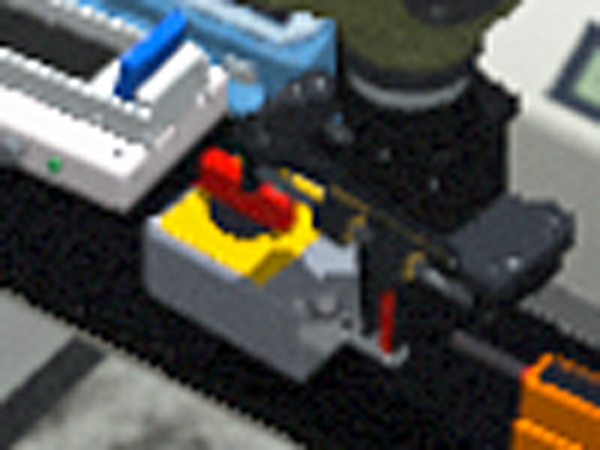

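```bash
python3 -m handwheel '[[0,0,0,0,0,0,130],[0,0,0,0,0,0,130],[0,0,5,0,0,0,130],[0,0,5,0,0,0,130],[0,4,3,0,0,0,130],[0,6,2,0,0,0,100],[0,6,0,0,0,0,70],[0,6,0,0,0,0,70],[0,6,0,0,0,0,70],[0,6,0,0,0,0,70]]' 20
python3 - <<'E'
from h import *
import pickle; T,S=pickle.load(open("p0.pkl","rb"))
for n,a,b in(("dTR",(452,32),(488,78)),("dBR",(453,103),(452,183)),("dTL",(316,32),(352,38)),("dBL",(316,104),(315,130))):
    print(n,tri(T,(a[0]/2+80,a[1]/2+130),S,(b[0]/3+160,b[1]/3+140)))
print("front bottom",onz(S,311.7,222.7,0),onz(S,305.7,211,.05))
# lane crop in scene, plus hasp from top now
t=snapshot("top"); s=snapshot("scene")
c1=cv2.resize(t["image"][195:245,310:390,::-1],(640,400),interpolation=cv2.INTER_CUBIC)
cv2.imwrite("pics/hasp_top.png",c1); pickle.dump((t,s),open("p1.pkl","wb"))
for nm,q in(("top",t),("scene",s)): print(nm,*blobs(mask(q,0,130,hw=6),(310,195,400,260))[:4],sep="\n ")
E
```

```text
t: 12.5
position: [0.3911, 0.1134, 0.2341]
eef_rot: [0.001, 0.062, 0.998, -0.001]
ft_force: [0.6, -0.2, 0.5]
width: 0.069
grip_force: 0.0
dTR (array([ 0.64615813, -0.04136413,  0.21227743]), np.float64(0.0050646706894521215))
dBR (array([ 0.56070187, -0.04756195,  0.1091405 ]), np.float64(0.007591814841861959))
dTL (array([0.64639324, 0.15507077, 0.19883803]), np.float64(0.006079129699061656))
dBL (array([0.5603843 , 0.15908334, 0.10253838]), np.float64(0.0016753718648831887))
front bottom [ 0.57338296 -0.05293351] [ 0.56707492 -0.02880846]
top
 (array([321.3, 219.5]), 82, array([321.5, 219.5]), array([18.,  6.]), 0.0)
 (array([393.5, 212.5]), 48, array([393.5, 212.5]), array([ 4., 12.]), 90.0)
 (array([367.5, 234.7]), 14, array([367.5, 234.5]), array([4., 4.]), 90.0)
 (array([379. , 212.5]), 12, array([379. , 212.5]), array([4., 3.]), 90.0)
scene
 (array([395.8, 229.6]), 39, array([396.1, 229.8]), array([8.2, 7.7]), 26.6)
 (array([324.8, 252.8]), 36, array([324.7, 253. ]), array([ 4.6, 11. ]), 9.5)
```

View pics/hasp_top.png

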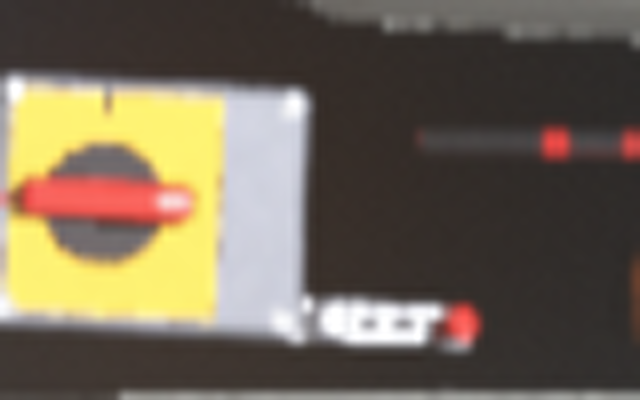

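```bash
python3 -m handwheel '[[0.5,2.5,0,0,0,-10,70],[0.5,2.5,0,0,0,-10,70],[0.5,2.5,0,0,0,-10,70],[0.5,2.5,0,0,0,-10,70],[0.5,2.5,0,0,0,-10,70],[0.5,2.5,0,0,0,-10,70],[0.5,2.5,0,0,0,-10,70],[0.2,2.2,0,0,0,-10,70],[0,0,-4,0,0,0,70],[0,0,-2,0,0,0,70]]' 20
python3 - <<'E'
from h import *
t=snapshot("top"); s=snapshot("scene"); st=arm.get_state(); print(st["position"].round(4),st["eef_rot"].round(3))
c=[cv2.resize(q["image"][b[1]:b[3],b[0]:b[2],::-1],(390,390),interpolation=cv2.INTER_CUBIC) for q,b in((t,(150,180,215,245)),(s,(175,150,240,215)))]
cv2.imwrite("pics/b1.png",np.hstack(c))
E
```

```text
t: 13.85
position: [0.4281, 0.3077, 0.1716]
eef_rot: [0.0, 0.689, 0.725, -0.002]
ft_force: [0.2, -0.4, 0.2]
width: 0.0688
grip_force: 0.0
[0.4272 0.3075 0.1708] [-0.     0.689  0.725 -0.003]
```

View pics/b1.png

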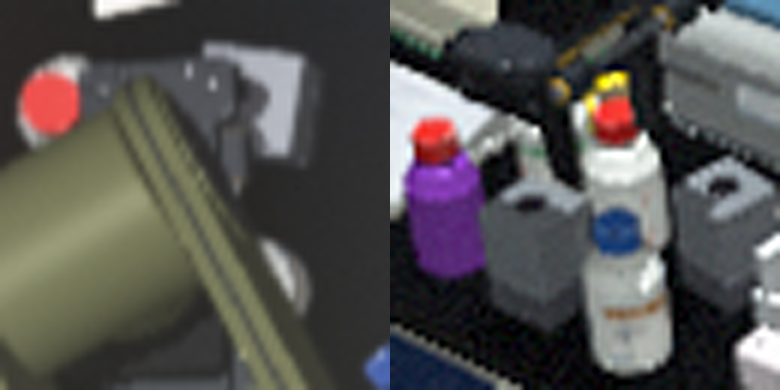

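```bash
python3 -m handwheel '[[0.05,0.3,-4,0,0,0,70],[0,0,-4,0,0,0,70],[0,0,-4,0,0,0,70],[0,0,0,0,0,0,70],[0,0,0,0,0,0,255],[0,0,0,0,0,0,255],[0,0,0,0,0,0,255],[0,0,0,0,0,0,255]]' 20
```

```text
t: 14.95
position: [0.4301, 0.3137, 0.057]
eef_rot: [0.0, 0.689, 0.725, 0.002]
ft_force: [-1.5, -0.6, 7.1]
width: 0.0517
grip_force: 19.9
```

```bash
python3 -m handwheel '[[0,0,0,0,0,0,70],[0,0,0,0,0,0,70]]'; python3 -m handwheel '[[0,0,-0.5,0,0,0,70],[0,0,0,0,0,0,70],[0,0,0,0,0,0,255],[0,0,0,0,0,0,255],[0,0,0,0,0,0,255]]' 20
```

```text
t: 15.2
position: [0.4292, 0.3129, 0.0548]
eef_rot: [0.0, 0.689, 0.725, 0.0]
ft_force: [-0.3, -0.8, 0.3]
width: 0.0657
grip_force: 0.0
t: 15.82
position: [0.4288, 0.3128, 0.0495]
eef_rot: [-0.0, 0.689, 0.725, -0.0]
ft_force: [-0.6, -0.2, 0.4]
width: 0.0512
grip_force: 20.0
```

```bash
python3 -m handwheel '[[0,0,2,0,0,0,255],[0,0,5,0,0,0,255],[0,0,5,0,0,0,255],[0,0,5,0,0,0,255],[2,-4,2,0,0,0,255],[2,-4,0,0,0,0,255],[2.5,-4.4,0,0,0,0,255],[0,0,-3,0,0,0,255],[0,0,-4,0,0,0,255],[0,0,0,0,0,0,255]]'; python3 -m handwheel '[[0,0,0,0,0,0,255]]'
```

```text
t: 17.08
position: [0.4912, 0.1878, 0.1653]
eef_rot: [-0.002, 0.689, 0.725, -0.004]
ft_force: [0.1, -0.2, -0.8]
width: 0.0514
grip_force: 20.0
t: 17.2
position: [0.4944, 0.1891, 0.1706]
eef_rot: [0.0, 0.689, 0.725, 0.001]
ft_force: [-0.3, -0.1, -0.5]
width: 0.0512
grip_force: 20.0
```

```bash
python3 -m handwheel '[[-0.07,0,-2.5,0,0,0,255],[0,0,-2.3,0,0,0,255],[0,0,0,0,0,0,255],[0,0,0,0,0,0,255]]'
python3 - <<'E'
from h import *
t=snapshot("top"); s=snapshot("scene"); st=arm.get_state(); print(st["position"].round(4))
c=[cv2.resize(q["image"][b[1]:b[3],b[0]:b[2],::-1],(390,390),interpolation=cv2.INTER_CUBIC) for q,b in((t,(205,180,270,245)),(s,(215,165,280,230)))]
cv2.imwrite("pics/b2.png",np.hstack(c))
E
```

```text
t: 17.7
position: [0.4945, 0.1893, 0.1237]
eef_rot: [0.001, 0.689, 0.725, 0.001]
ft_force: [-0.6, -0.4, -0.7]
width: 0.0511
grip_force: 20.0
[0.4945 0.1892 0.1236]
```

View pics/b2.png

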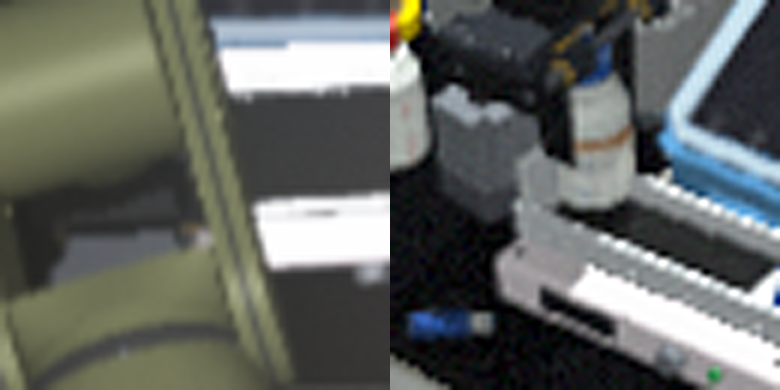

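```bash
python3 -m handwheel '[[0,0,-1,0,0,0,255],[0,0,0,0,0,0,255]]'; python3 -m handwheel '[[0,0,-1.1,0,0,0,255],[0,0,0,0,0,0,255],[0,0,0,0,0,0,255]]'
```

```text
t: 18.05
position: [0.4925, 0.1886, 0.1105]
eef_rot: [-0.0, 0.689, 0.725, -0.001]
ft_force: [-0.5, -1.0, -1.0]
width: 0.0513
grip_force: 20.0
t: 18.42
position: [0.4929, 0.1887, 0.1001]
eef_rot: [-0.0, 0.689, 0.725, -0.0]
ft_force: [0.5, -0.3, -0.6]
width: 0.0511
grip_force: 20.0
```

```bash
python3 -m handwheel '[[0,0.2,0,0,0,0,255],[0,0,0,0,0,0,255]]'; python3 -m handwheel '[[0,0.2,0,0,0,0,255],[0,0,0,0,0,0,255]]'
```

```text
t: 18.68
position: [0.4932, 0.1909, 0.1005]
eef_rot: [0.0, 0.689, 0.725, 0.0]
ft_force: [0.5, -0.6, -1.9]
width: 0.0513
grip_force: 20.0
t: 18.92
position: [0.4932, 0.192, 0.1006]
eef_rot: [0.001, 0.689, 0.725, -0.001]
ft_force: [-0.3, -5.2, 0.8]
width: 0.0513
grip_force: 20.0
```

```bash
python3 -m handwheel '[[0,0,0,0,0,0,80],[0,0,0,0,0,0,80],[0,0,5,0,0,0,80],[0,0,5,0,0,0,80],[0,0,5,0,0,10,80],[0.3,2.5,0,0,0,10,80],[0.3,2.5,0,0,0,10,80],[0.3,2.5,0,0,0,10,80],[0.3,2.5,0,0,0,10,80],[0.3,2.5,0,0,0,10,80]]'
python3 -m handwheel '[[0.3,2.5,0,0,0,10,80],[0.3,2.5,0,0,0,10,80],[0.5,3.1,0,0,0,7,80],[0,0,0,0,0,0,80],[0,0,0,0,0,0,80]]'
python3 - <<'E'
from h import *
t=snapshot("top"); s=snapshot("scene"); st=arm.get_state(); print(st["position"].round(4),st["eef_rot"].round(3))
for nm,q,box in(("top",t,(110,150,300,260)),("scene",s,(160,150,300,260))):
    for c,h in(("red",0),("blue",110)):
        print(nm,c,*[(list(b[0]),b[1]) for b in blobs(mask(q,h,130,hw=6 if c=="red" else 10),box)[:5]])
c=[cv2.resize(q["image"][b[1]:b[3],b[0]:b[2],::-1],(390,300),interpolation=cv2.INTER_CUBIC) for q,b in((t,(120,160,250,260)),(s,(165,140,295,240)))]
cv2.imwrite("pics/b3.png",np.hstack(c))
E
```

```text
t: 20.18
position: [0.5082, 0.319, 0.2505]
eef_rot: [-0.0, 0.231, 0.973, 0.0]
ft_force: [-0.1, -1.0, 0.1]
width: 0.0653
grip_force: 0.0
t: 20.8
position: [0.519, 0.3986, 0.2502]
eef_rot: [-0.0, 0.001, 1.0, -0.0]
ft_force: [-0.6, 0.4, 0.1]
width: 0.0653
grip_force: 0.0
[0.5192 0.3981 0.2505] [-0.     0.001  1.    -0.   ]
top red
top blue ([np.float64(286.0), np.float64(201.4)], 68) ([np.float64(226.8), np.float64(202.8)], 68) ([np.float64(216.5), np.float64(239.0)], 48)
scene red ([np.float64(296.1), np.float64(229.1)], 56) ([np.float64(181.8), np.float64(173.1)], 41) ([np.float64(212.0), np.float64(170.0)], 40) ([np.float64(200.1), np.float64(162.5)], 39)
scene blue ([np.float64(280.0), np.float64(201.2)], 300) ([np.float64(246.6), np.float64(179.7)], 53) ([np.float64(288.0), np.float64(153.8)], 49) ([np.float64(223.2), np.float64(218.2)], 40) ([np.float64(171.6), np.float64(214.2)], 28)
```

View pics/b3.png

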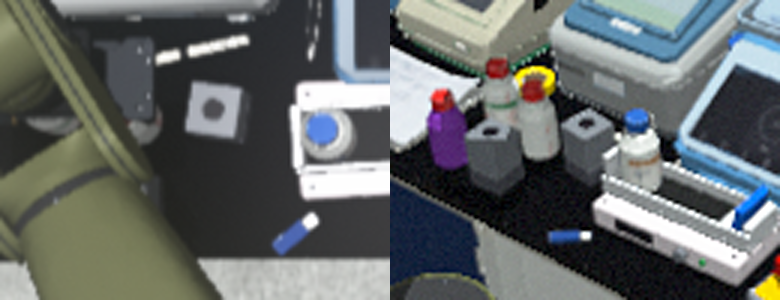

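```bash
python3 -m handwheel '[[0,0,-5,0,0,0,80],[0,0,-5,0,0,0,80],[0,0,-5,0,0,0,80],[0,0,-4,0,0,0,80],[0,0,-1,0,0,0,80],[0,0,0,0,0,0,80],[0,0,0,0,0,0,255],[0,0,0,0,0,0,255],[0,0,0,0,0,0,255]]'
```

```text
t: 22.02
position: [0.5207, 0.3993, 0.053]
eef_rot: [0.002, 0.0, 1.0, 0.001]
ft_force: [-0.4, -2.1, 6.1]
width: 0.0511
grip_force: 20.0
```

```bash
python3 -m handwheel '[[0,0,0,0,0,0,255],[0,0,2,0,0,0,255],[0,0,5,0,0,0,255],[0,0,5,0,0,0,255],[0,0,5,0,0,0,255],[0,0,3.5,0,0,-10,255],[-0.2,-2.5,0,0,0,-10,255],[-0.2,-3,0,0,0,-10,255],[-0.2,-3,0,0,0,-10,255],[-0.3,-3,0,0,0,-10,255]]'
python3 -m handwheel '[[-0.3,-3,0,0,0,-10,255],[-0.3,-3,0,0,0,-10,255],[-0.3,-3,0,0,0,-10,255],[-0.3,-3,0,0,0,-7.5,255],[-0.3,-2.9,0,0,0,0,255],[0,0,0,0,0,0,255],[0,0,0,0,0,0,255]]'
```

```text
t: 23.28
position: [0.5097, 0.2831, 0.2564]
eef_rot: [0.0, 0.426, 0.905, 0.0]
ft_force: [-0.2, -0.2, -1.2]
width: 0.0509
grip_force: 19.9
t: 24.15
position: [0.4952, 0.1353, 0.256]
eef_rot: [-0.0, 0.692, 0.722, 0.001]
ft_force: [-0.6, 0.1, -1.1]
width: 0.0512
grip_force: 19.9
```

```bash
python3 -m handwheel '[[0,0,-5,0,0,0,255],[0,0,-5,0,0,0,255],[0,0,-3,0,0,0,255],[0,0,-1,0,0,0,255],[0,0,0,0,0,0,255],[0,0,-1,0,0,0,255],[0,0,0,0,0,0,255]]'; python3 -m handwheel '[[0,0,-0.3,0,0,0,255],[0,0,0,0,0,0,255]]'
```

```text
t: 25.02
position: [0.4958, 0.1348, 0.1062]
eef_rot: [0.001, 0.692, 0.722, 0.001]
ft_force: [0.2, -3.9, -0.1]
width: 0.0509
grip_force: 20.0
t: 25.28
position: [0.4955, 0.1347, 0.1028]
eef_rot: [0.0, 0.692, 0.722, 0.0]
ft_force: [0.5, -4.6, 1.4]
width: 0.051
grip_force: 20.0
```

```bash
python3 -m handwheel '[[0,0,0,0,0,0,80],[0,0,0,0,0,0,80],[0,0,5,0,0,0,80],[0,0,5,0,0,0,80],[0,0,5,0,0,10,80],[0.4,3.8,0,0,0,10,80],[0.4,3.8,0,0,0,10,80],[0.4,3.8,0,0,0,10,80],[0.4,3.8,0,0,0,10,80],[0.4,3.8,0,0,0,10,80]]'
python3 -m handwheel '[[0.4,3.8,0,0,0,10,80],[0.4,3.8,0,0,0,10,80],[0.4,3.8,0,0,0,7.5,80],[0.5,4.2,0,0,0,0,80],[0,0,0,0,0,0,80],[0,0,0,0,0,0,80]]'
python3 - <<'E'
from h import *
t=snapshot("top"); s=snapshot("scene"); st=arm.get_state(); print(st["position"].round(4),st["eef_rot"].round(3))
p=blobs(mask(t,0,130,hw=6),(200,190,260,215)); q=blobs(mask(t,110,130,hw=10),(200,190,260,215)); print(p[:2],q[:2],[onz(t,*b[0][0],.15).round(4) for b in (p,q) if b])
for c,h in(("red",0),("blue",110)):
        print(c,*[(list(b[0]),b[1]) for b in blobs(mask(s,h,130,hw=6 if c=="red" else 10),(160,150,300,260))[:6]])
E
```

```text
t: 26.52
position: [0.5149, 0.3265, 0.2522]
eef_rot: [-0.0, 0.235, 0.972, 0.0]
ft_force: [0.9, -0.4, 0.4]
width: 0.0654
grip_force: 0.0
t: 27.28
position: [0.5318, 0.4806, 0.2519]
eef_rot: [-0.0, 0.0, 1.0, -0.0]
ft_force: [-0.3, -0.4, -0.3]
width: 0.0652
grip_force: 0.0
[0.5321 0.4799 0.2524] [-0.     0.001  1.    -0.   ]
[(array([244.7, 201.7]), 69, array([244.5, 201.5]), array([9.5, 9.5]), 45.0)] [(array([226.9, 201.8]), 68, array([227., 202.]), array([9., 9.]), 90.0)] [array([0.4962, 0.1375]), array([0.4967, 0.1887])]
red ([np.float64(296.1), np.float64(229.0)], 55) ([np.float64(257.6), np.float64(184.2)], 54) ([np.float64(181.8), np.float64(173.0)], 42) ([np.float64(200.2), np.float64(162.5)], 40)
blue ([np.float64(282.0), np.float64(202.3)], 270) ([np.float64(288.0), np.float64(153.8)], 51) ([np.float64(247.0), np.float64(179.6)], 51) ([np.float64(223.2), np.float64(218.3)], 39) ([np.float64(298.6), np.float64(215.8)], 9)
```

```bash
python3 -m handwheel '[[0.05,0,-5,0,0,0,80],[0,0,-5,0,0,0,80],[0,0,-5,0,0,0,80],[0,0,-4,0,0,0,80],[0,0,-1.1,0,0,0,80],[0,0,0,0,0,0,80],[0,0,0,0,0,0,255],[0,0,0,0,0,0,255],[0,0,0,0,0,0,255],[0,0,0,0,0,0,255]]'
```

```text
t: 28.62
position: [0.5342, 0.4814, 0.0542]
eef_rot: [0.002, 0.0, 1.0, 0.001]
ft_force: [1.3, -2.2, 5.4]
width: 0.0512
grip_force: 20.0
```

```bash
python3 -m handwheel '[[0,0,0,0,0,0,255],[0,0,2,0,0,0,255],[0,0,5,0,0,0,255],[0,0,5,0,0,0,255],[0,0,5,0,0,0,255],[0,0,3.5,0,0,-10,255],[-0.3,-4,0,0,0,-10,255],[-0.3,-4,0,0,0,-10,255],[-0.4,-4,0,0,0,-10,255],[-0.4,-4,0,0,0,-10,255]]'
python3 -m handwheel '[[-0.4,-4,0,0,0,-10,255],[-0.4,-4,0,0,0,-10,255],[-0.4,-4,0,0,0,-10,255],[-0.4,-4,0,0,0,-7.5,255],[-0.3,-4,0,0,0,0,255],[-0.2,-3.8,0,0,0,0,255],[0,0,0,0,0,0,255],[0,0,0,0,0,0,255]]'
```

```text
t: 29.88
position: [0.5182, 0.3198, 0.2574]
eef_rot: [0.0, 0.426, 0.905, 0.001]
ft_force: [0.1, 0.1, -1.8]
width: 0.0506
grip_force: 19.9
t: 30.88
position: [0.4977, 0.0833, 0.2571]
eef_rot: [0.0, 0.692, 0.722, 0.001]
ft_force: [-0.5, 0.1, -1.1]
width: 0.0512
grip_force: 19.9
```

```bash
python3 -m handwheel '[[0,-0.2,-5,0,0,0,255],[0,0,-5,0,0,0,255],[0,0,-3,0,0,0,255],[0,0,-1,0,0,0,255],[0,0,0,0,0,0,255],[0,0,-1,0,0,0,255],[0,0,0,0,0,0,255]]'; python3 -m handwheel '[[0,0,-0.3,0,0,0,255],[0,0,0,0,0,0,255]]'
```

```text
t: 31.75
position: [0.4979, 0.0809, 0.1067]
eef_rot: [0.0, 0.692, 0.722, 0.0]
ft_force: [-0.1, -0.4, -1.5]
width: 0.0504
grip_force: 19.9
t: 32.0
position: [0.4982, 0.0808, 0.1041]
eef_rot: [0.0, 0.692, 0.722, 0.001]
ft_force: [0.4, -0.8, 1.5]
width: 0.0515
grip_force: 19.9
```

Down on the floor, no row contact yet; push +y until the row resists, then release.

```bash
python3 -m handwheel '[[0,0.2,0,0,0,0,255],[0,0,0,0,0,0,255]]';  python3 -m handwheel '[[0,0.2,0,0,0,0,255],[0,0,0,0,0,0,255]]'; python3 -m handwheel '[[0,0,0,0,0,0,80],[0,0,0,0,0,0,80],[0,0,5,0,0,0,80],[0,0,5,0,0,0,80],[-1,-4,5,0,0,10,80],[-1,-5,0,0,0,10,80],[-1,-5,0,0,0,10,80],[-1,-5,0,0,0,10,80],[-1,-5,0,0,0,10,80]]'
python3 -m handwheel '[[-1,-5,0,0,0,10,80],[-1,-5,0,0,0,10,80],[-1,-4,0,0,0,10,80],[-0.9,-3.2,0,0,0,7,80],[0,0,0,0,0,0,80],[0,0,0,0,0,0,80]]'
python3 - <<'E'
from h import *
t=snapshot("top"); s=snapshot("scene"); st=arm.get_state(); print(st["position"].round(4),st["eef_rot"].round(3))
for c,h in(("red",0),("blue",110)):
    for b in blobs(mask(t,h,130,hw=6 if c=="red" else 10),(200,190,280,215)): print(c,b[0],b[1],onz(t,*b[0],.15).round(4))
for nm,q in(("t",t),("s",s)): print(nm,*blobs(mask(q,13,130,hw=6),(330,200,480,320))[:3],sep="\n")
a=cv2.resize(s["image"][155:245,210:300,::-1],(400,400),interpolation=cv2.INTER_CUBIC);b=cv2.resize(s["image"][235:305,320:390,::-1],(400,400),interpolation=cv2.INTER_CUBIC)
cv2.imwrite("pics/w1.png",np.hstack([a,b]))
E
```

```text
t: 32.25
position: [0.4983, 0.0816, 0.1041]
eef_rot: [0.002, 0.692, 0.722, -0.001]
ft_force: [0.5, -6.5, 3.1]
width: 0.0512
grip_force: 19.9
t: 32.5
position: [0.4984, 0.0819, 0.1042]
eef_rot: [0.003, 0.691, 0.722, -0.002]
ft_force: [-0.5, -11.2, 2.4]
width: 0.051
grip_force: 20.0
t: 33.62
position: [0.4489, -0.1499, 0.2517]
eef_rot: [0.0, 0.327, 0.945, 0.0]
ft_force: [0.7, 1.4, 0.5]
width: 0.065
grip_force: 0.0
t: 34.38
position: [0.4106, -0.3198, 0.2514]
eef_rot: [0.0, 0.015, 1.0, 0.0]
ft_force: [0.3, 0.7, 0.5]
width: 0.0653
grip_force: 0.0
[ 0.4108 -0.3195  0.2516] [0.    0.014 1.    0.   ]
red [244.4 201.9] 69 [0.4957 0.1384]
red [262.6 200.7] 65 [0.4984 0.086 ]
blue [226.8 202.2] 64 [0.4955 0.189 ]
t
s
(array([354.2, 274.5]), 421, array([354.3, 273.4]), array([20.6, 28.4]), 14.0)
```

View pics/w1.png

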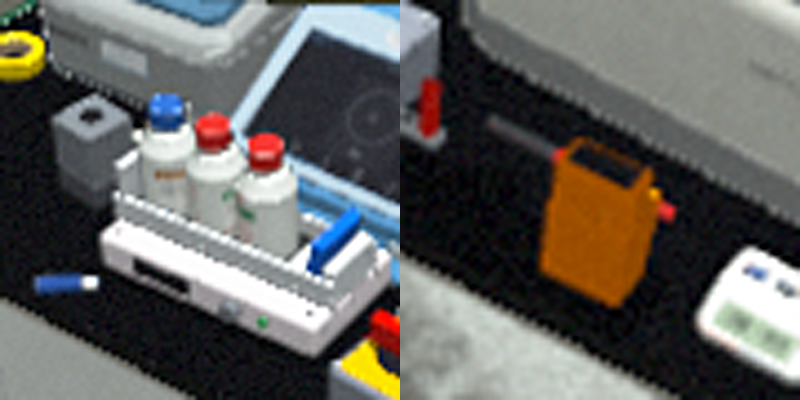

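All three bottles stand in the lane; the orange wedge (crop 600,220) has its slope on the far (+x) side. Grip its head.

```bash
python3 -m handwheel '[[-0.2,-0.9,-5,0,0,2,80],[0,0,-5,0,0,0,80],[0,0,-5,0,0,0,80],[0,0,-3.3,0,0,0,80],[0,0,0,0,0,0,80],[0,0,0,0,0,0,255],[0,0,0,0,0,0,255],[0,0,0,0,0,0,255],[0,0,0,0,0,0,255]]' 20; python3 -m handwheel '[[0,0,0,0,0,0,255],[0,0,0,0,0,0,255]]' 50
```

```text
t: 35.6
position: [0.4098, -0.3304, 0.071]
eef_rot: [0.002, -0.003, 1.0, -0.001]
ft_force: [0.6, 1.9, 6.0]
width: 0.0501
grip_force: 19.8
t: 35.85
position: [0.4098, -0.3305, 0.071]
eef_rot: [0.002, -0.003, 1.0, -0.001]
ft_force: [-0.2, 2.2, 6.7]
width: 0.0499
grip_force: 49.6
```

```bash
python3 -m handwheel '[[0,0,2,0,0,0,255],[0,0,5,0,0,0,255],[0,0,5,0,0,0,255],[0,3,5,0,0,0,255],[1,4,0,0,0,-10,255],[1,4,0,0,0,-10,255],[1,4,0,0,0,-10,255],[1,4,0,0,0,-10,255],[1,4,0,0,0,-10,255],[1,4,0,0,0,-10,255]]'; python3 -m handwheel '[[1,4,0,0,0,-10,255],[1,4,0,0,0,-10,255],[1.1,2,0,0,0,-7.8,255],[0,0,-4,0,0,0,255],[0,0,0,0,0,0,255],[0,0,0,0,0,0,255]]'
python3 - <<'E'
from h import *
t=snapshot("top"); s=snapshot("scene"); st=arm.get_state(); print(st["position"].round(4),st["eef_rot"].round(3))
c=[cv2.resize(q["image"][b[1]:b[3],b[0]:b[2],::-1],(400,400),interpolation=cv2.INTER_CUBIC) for q,b in((t,(240,170,310,240)),(s,(230,150,310,230)))]
cv2.imwrite("pics/w2.png",np.hstack(c))
E
```

```text
t: 37.1
position: [0.4684, -0.0583, 0.2388]
eef_rot: [0.0, 0.5, 0.866, -0.0]
ft_force: [0.4, -0.6, -1.1]
width: 0.0501
grip_force: 49.6
t: 37.85
position: [0.4996, 0.0402, 0.1996]
eef_rot: [0.0, 0.691, 0.723, 0.0]
ft_force: [-0.2, 0.1, -0.2]
width: 0.0497
grip_force: 49.6
[0.5002 0.0401 0.2005] [0.001 0.691 0.723 0.001]
```

View pics/w2.png

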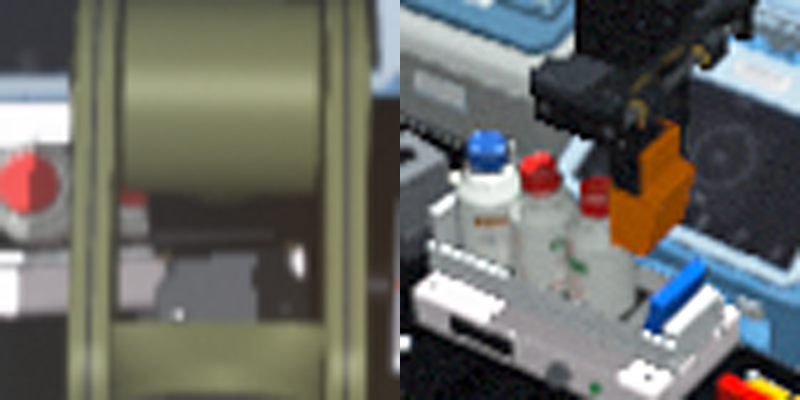

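The wedge hangs with flat face to the row and slope to the blue abutment. Lower in.

```bash
python3 -m handwheel '[[0,0,-2.5,0,0,0,255],[0,0,-1.5,0,0,0,255],[0,0,0,0,0,0,255],[0,0,0,0,0,0,255]]'; python3 -m handwheel '[[0,0,-0.7,0,0,0,255],[0,0,0,0,0,0,255]]';python3 -m handwheel '[[0,0,-0.4,0,0,0,255],[0,0,0,0,0,0,255]]'
```

```text
t: 38.45
position: [0.5, 0.0404, 0.1596]
eef_rot: [0.0, 0.691, 0.723, 0.0]
ft_force: [-0.0, 0.1, -1.0]
width: 0.0501
grip_force: 49.6
t: 38.7
position: [0.4992, 0.0405, 0.1513]
eef_rot: [-0.0, 0.691, 0.723, -0.0]
ft_force: [0.4, -1.1, -0.4]
width: 0.0501
grip_force: 49.6
t: 38.95
position: [0.4992, 0.0405, 0.1472]
eef_rot: [-0.0, 0.691, 0.723, -0.0]
ft_force: [0.1, -0.5, -1.1]
width: 0.0499
grip_force: 49.6
```

```bash
for i in 1; do python3 -m handwheel '[[0,0,-0.3,0,0,0,255],[0,0,0,0,0,0,255]]';python3 -m handwheel '[[0,0.1,-0.3,0,0,0,255],[0,0,0,0,0,0,255]]';python3 -m handwheel '[[0,0.1,-0.3,0,0,0,255],[0,0,0,0,0,0,255]]'; done
```

```text
t: 39.2
position: [0.4992, 0.0405, 0.1443]
eef_rot: [-0.0, 0.691, 0.723, -0.0]
ft_force: [-0.5, 0.3, -0.5]
width: 0.05
grip_force: 49.6
t: 39.45
position: [0.4997, 0.041, 0.1418]
eef_rot: [0.001, 0.691, 0.723, -0.0]
ft_force: [0.1, -3.6, -1.0]
width: 0.0498
grip_force: 49.6
t: 39.7
position: [0.5001, 0.0413, 0.1393]
eef_rot: [0.002, 0.691, 0.723, -0.0]
ft_force: [1.5, -6.7, 1.0]
width: 0.05
grip_force: 49.6
```

```bash
python3 -m handwheel '[[0,0,-0.3,0,0,0,255],[0,0,0,0,0,0,255]]' 60;python3 -m handwheel '[[0,0,-0.3,0,0,0,255],[0,0,0,0,0,0,255]]';python3 -m handwheel '[[0,0,-0.3,0,0,0,255],[0,0,0,0,0,0,255]]'
```

```text
t: 39.95
position: [0.5003, 0.0413, 0.1364]
eef_rot: [0.002, 0.691, 0.723, -0.0]
ft_force: [0.7, -6.3, 1.1]
width: 0.0499
grip_force: 59.6
t: 40.2
position: [0.5005, 0.0413, 0.1337]
eef_rot: [0.002, 0.691, 0.723, -0.0]
ft_force: [0.3, -5.6, 2.7]
width: 0.0497
grip_force: 59.6
t: 40.45
position: [0.5009, 0.0414, 0.1328]
eef_rot: [0.002, 0.691, 0.723, 0.0]
ft_force: [-3.2, -6.3, 12.1]
width: 0.0498
grip_force: 59.5
```

```bash
python3 -m handwheel '[[0,0,-0.2,0,0,0,255],[0,0,0,0,0,0,255]]';python3 -m handwheel '[[0,0,-0.2,0,0,0,255],[0,0,0,0,0,0,255]]';python3 -m handwheel '[[0,0,-0.2,0,0,0,255],[0,0,0,0,0,0,255]]'
```

```text
t: 40.7
position: [0.5013, 0.0416, 0.1321]
eef_rot: [0.002, 0.691, 0.723, 0.001]
ft_force: [-0.7, -3.5, 5.9]
width: 0.0499
grip_force: 59.6
t: 40.95
position: [0.5017, 0.0418, 0.1309]
eef_rot: [0.002, 0.691, 0.722, 0.001]
ft_force: [-5.1, -4.9, 19.3]
width: 0.0498
grip_force: 59.5
t: 41.2
position: [0.5019, 0.0418, 0.1306]
eef_rot: [0.002, 0.691, 0.722, 0.001]
ft_force: [-9.3, -4.4, 28.9]
width: 0.0499
grip_force: 59.5
```

```bash
python3 -m handwheel '[[-0.1,0,-0.2,0,0,0,255],[0,0,0,0,0,0,255]]';python3 -m handwheel '[[-0.1,0,-0.2,0,0,0,255],[0,0,0,0,0,0,255]]';python3 -m handwheel '[[0,0,-0.2,0,0,0,255],[0,0,0,0,0,0,255]]'
```

```text
t: 41.45
position: [0.502, 0.0418, 0.1303]
eef_rot: [0.003, 0.691, 0.722, 0.002]
ft_force: [-10.1, -4.3, 32.2]
width: 0.0501
grip_force: 59.6
t: 41.7
position: [0.5021, 0.0418, 0.1299]
eef_rot: [0.004, 0.691, 0.723, 0.003]
ft_force: [-11.1, -4.7, 38.8]
width: 0.0498
grip_force: 59.9
t: 41.95
position: [0.5022, 0.0418, 0.1297]
eef_rot: [0.004, 0.691, 0.723, 0.003]
ft_force: [-16.1, -4.5, 47.5]
width: 0.0494
grip_force: 59.9
```

```bash
python3 -m handwheel '[[0,0,-0.2,0,0,0,255],[0,0,0,0,0,0,255]]'; python3 -m handwheel '[[0,0,0,0,0,0,80],[0,0,0,0,0,0,80],[0,0,0,0,0,0,80],[0,0,5,0,0,0,80],[0,0,5,0,0,0,80],[-2,-5,2,0,0,0,80],[-2,-5,0,0,0,0,80],[-2,-5,0,0,0,0,80],[-2,-5,0,0,0,0,80],[0,0,0,0,0,0,80]]'
python3 - <<'E'
from h import *
t=snapshot("top"); s=snapshot("scene")
a,b=blobs(mask(t,13,130,hw=6),(260,180,310,225))[:1],blobs(mask(s,13,130,hw=6),(240,160,310,230))[:1]; print(a,b)
if a: print(onz(t,*a[0][0],.12))
for c,h in(("red",0),("blue",110)):
    for q in blobs(mask(t,h,130,hw=6 if c=="red" else 10),(200,190,280,215)): print(c,q[0],q[1],onz(t,*q[0],.15).round(4))
c=[cv2.resize(q["image"][b[1]:b[3],b[0]:b[2],::-1],(400,400),interpolation=cv2.INTER_CUBIC) for q,b in((t,(215,165,305,255)),(s,(230,150,310,230)))]
cv2.imwrite("pics/w3.png",np.hstack(c))
E
```

```text
t: 42.2
position: [0.5025, 0.0419, 0.1294]
eef_rot: [0.004, 0.691, 0.723, 0.003]
ft_force: [-20.1, -4.5, 55.0]
width: 0.05
grip_force: 60.0
t: 43.45
position: [0.416, -0.1597, 0.2345]
eef_rot: [-0.001, 0.693, 0.721, -0.0]
ft_force: [0.2, 1.1, -0.7]
width: 0.0654
grip_force: 0.0
[(array([280.4, 201. ]), 110, array([278.5, 200.5]), array([16., 14.]), 90.0)] [(array([278.6, 201.3]), 229, array([278. , 200.7]), array([15.8, 25.4]), 36.9)]
[0.49947395 0.03480082]
red [262. 201.] 66 [0.4975 0.0878]
red [244.2 203.1] 65 [0.4922 0.139 ]
blue [226.2 203.5] 63 [0.4918 0.1907]
```

View pics/w3.png

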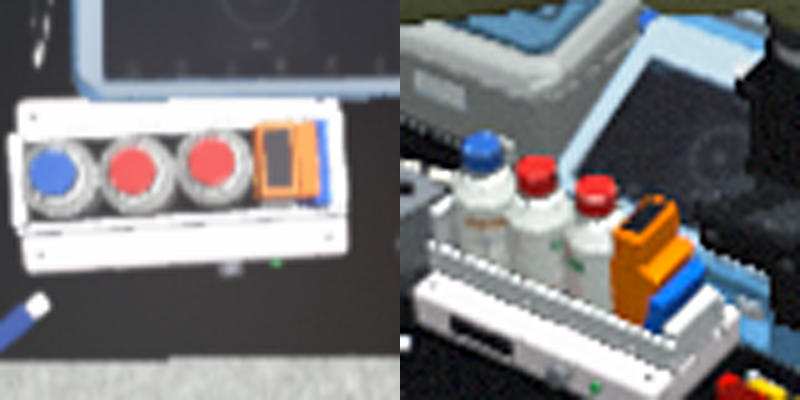

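The three bottles stand in the row and the wedge is jammed against the abutment (crop 290,160 top and 650,270 scene). Hand in.

```bash
python3 -c "
from plant import arm; print(arm.finish_job())"
```

```text
the job is handed in; nothing more can be done
None
```

The job is handed in: isolator turned off, then hasp swung fully out, all three bottles upright in the lane (so no fillers needed), and the wedge driven in to about 55 N; the hand-in returned no verdict, and the wedge's holding force after release was judged by camera only.

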